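# Load the feed rack and lock its gate

## Robot

A 7-joint arm with a two-finger parallel gripper is mounted at the origin on the work surface. World frame = base frame: x ahead of the robot, y to its left, z up, the work surface at z = 0. Lengths are in m, angles in rad, forces in N, time in s.
With the tool pointing down it reaches from about 0.35 to 0.775 m from the base axis. Payload 3.1 kg.
Tool frame: the origin (TCP) lies midway between the tips of the shut fingers; the grasp point (between the pads) lies 19 mm behind it; z points along the fingers, y is the line along which they close (so a half turn about z gives the same grasp; the last joint's range is limited). The gripper opens to 85 mm and grips with 20 to 120 N. Pads are 22 mm wide; open, the fingers measure 114 mm over their backs; the gripper's body (76 mm by 85 mm) begins 54 mm behind the grasp point. The pads swing forward as they close: fully open they stand 13 mm farther back than shut.
Start: joints at [-0.042, 0.311, 0.014, 1.512, -0.004, 1.319, -0.027], TCP at [0.55, 0, 0.207] pointing down, gripper open.
Joint ranges: [-2.7, 2.7], [-0.3, 1.91], [-1.27, 1.3], [0.12, 2.57], [-1.44, 4.58], [0.2, 2.03], [-3.05, 3.05]. Speed limits (rad/s): [2.79, 2.79, 3.14, 3.14, 3.14, 3.14, 3.14].

## Interface

Orientations are given as a unit quaternion [x, y, z, w].
In Python, from station import get_obs, get_image, hand_in gives the robot as it stands.
- The arm moves only by the shell command python3 -m crank 'ROWS' [OPENING] [FORCE]. ROWS is JSON, a list of rows, each a list of 6 numbers: the shift along the tool's x, y, z in cm, then the turn, a rotation vector about the tool's x, y, z in rad. A call has 1 to 10 rows; each row shifts and turns the commanded pose from where the row before left it, along the tool's axes as they then stand; what a row does not reach is not made up. A row lasts 1/8 s, in which the tool goes at most 62.5 mm and 10.7 degrees, less where a joint would pass 70% of its speed; a pose out of reach is approached as far as the arm can. A call is refused whole if a number of a shift passes 6.25 or a number of a turn 0.188, either way. A call with a gripper value outside its range is refused whole. OPENING is the finger opening in cm, from 0 to 8.54, set as the call begins (- or left out, the last holds). The fingers move at their own pace and stop on an object; FORCE is the grip in N (left out, the last holds). Time passes only in rows, so rows that do not move let the fingers close. It gives the time, the measured TCP pose, the force, the opening and the grip force at its end, in the units of the state.
- get_obs(): the state, without advancing time (a new reading comes with each control period).
- get_image(name): name is "scene" or "side" or "wrist"; returns a dict with "color" (384x512x3 uint8, red, green, blue), "camera_matrix" (3x3 intrinsics, pixels), "T" (4x4, takes a point from camera to world coordinates); the wrist camera has in their place "mount" (4x4, takes a point from camera to tool coordinates, whose origin is the TCP and whose axes are the flange's). Camera axes: x right, y up, looking along -z (the intrinsics and any distortion apply to the point x, -y, -z); pixel columns grow to the right and rows downward; lengths in m; the calibration is good to about 2 mm. The wrist camera is an equidistant fisheye: a pixel r from the principal point sees the ray r / f radians off the axis. A picture is of the moment at which its call begins: read the wrist's pose just before it. There is no depth.
- hand_in(): hands the job in; it is judged then, once.
The state is a dict: "clock": time; "q": joint angles; "qvel": joint speeds; "tau": joint torques, N m; "tcp_pos": TCP position; "tcp_rot": TCP orientation; "force": force on the tool from outside, world axes, zero at the start; "moment": the same for the moment, N m; "gripper_width": finger opening in m; "gripper_force": force on a finger pad.
Only numpy, scipy, OpenCV 4.12 (cv2) and the standard library are available. Lean on these libraries where they do the work, as an engineer would, in place of code of your own. Each camera call takes 0.05 s, during which the arm holds its last target. There are 200 camera calls.

## Task

Load the sloped roller rack from its high, open end: set the red tin down on the rollers and let it roll under the clear guard to the yellow stop, then let the blue tin roll down behind it until it touches the red one. Then swing the steel hasp shut across the loading end over its staple, and push the yellow-headed pin fully down through the staple loop to lock it. Keep the tins upright, set them down rather than dropping them, and leave the green tin, the wrench, the gear and the spray can where they stand.

Things in the scene. Friction and masses are not known exactly. Their poses are not given: they have to be found in the camera images.
- rack: Blue and grey gravity-feed rack fixed to the bench, 110 x 330 mm. Origin: bench level, middle of the lane. 15 free steel rollers (16 mm thick, 20 mm apart, 74 mm wide); lane along rack y at x = 0, sloping down 7 degrees to +y. Roller tops 55 mm high at the origin, 12.3 mm higher per 100 mm to -y. Side guides 76 mm apart inside, 12 mm above the rollers. Posts 122 mm high at x +-52, y -168 mm.
- load_point (a point): Roller-top level on the lane's centre line, 75 mm uphill (-y) of the rack origin, in the open loading part (y -155 to 48 mm): a good place for the middle of a tin's underside. Axes are the rack's, not tilted. A tin let go here rolls down by itself in 1 to 2 s.
- stop (a point): Middle of the inner face of the yellow end stop at roller-top level, 150 mm down the lane from the rack origin. A clear guard roofs the lane's low end from y = 48 to 156 mm, 71 mm above the rollers: tins must roll in under it. At the stop the red tin's centre is at rack y = 115, 69 mm high; the blue one behind it at y = 39, 78 mm high.
- red_tin_center (a point): Centre of the red rectangular tin with an aluminium lid, 56 (x) x 76 (y) x 56 mm high, about 0.35 kg (0.25 to 0.5), standing on the bench. Grasp it across its 56 mm; it goes on the lane with its 76 mm side along the lane, either way round.
- blue_tin_center (a point): Centre of the blue tin, same size and kind as the red one.
- green_tin_center (a point): Centre of the green tin, same size and kind; not wanted, leave it.
- hasp (a joint): Angle of the hasp in rad: 0 = closed across the loading end, grows to 1.7 as it swings outward (away from the rollers); stiff, it stays where it is left; moving it takes about 1 N at the knob.
- hasp_hinge (a point): On the hasp's vertical hinge axis, rack x = -52, y = -180 mm, 104 mm high. The hasp is a flat steel strap 126 mm long from here, 4 mm thick, edges 92 and 116 mm above the bench, with a slot near its free end. At angle a it points along (cos a, -sin a) in the rack's x, y. Closed, its slot passes over the staple.
- hasp_knob (a point): Middle of the gripping part of the orange upright round knob on the hasp, 16 mm diameter, standing from the strap's top edge (116 mm above the bench) up to 150 mm; this point is 133 mm above the bench, 55 mm from the hinge axis along the strap.
- staple (a point): Middle of the staple loop's opening, on its top face, 109 mm above the bench, rack x = 52, y = -198 mm. A flat steel U lying level, pointing outward (-y of the rack) from the post away from the hinge; outside the closed strap the opening is 14 mm (rack x) by 30 mm (y), bars 5 mm wide, 6 mm high. The pin goes down through it, its collar resting on the bars.
- pin_head (a point): Centre of the yellow round head (20 mm diameter, 32 mm tall) of the upright locking pin, 80 g. Underside of its collar (24 mm diameter) is 28 mm below this point; below it a 9 mm shank 55 mm long with a tapered tip. In its block the collar rests on the block's top (this point 90 mm above the bench); locked, this point is 137 mm above the bench.
- pin_block: Wooden block 54 x 54 x 62 mm, fixed, with a 13 mm hole 58 mm deep in the middle of its top, in which the pin stands. Origin: centre of its underside.
- wrench: Steel wrench lying on the bench; leave it.
- spray_can: Spray can, 52 mm diameter, 150 mm tall, standing; leave it.
- gear: Brass gear, 88 mm diameter, lying flat; leave it.
Mind the look-alikes: they are no part of the job. What is shaped like the part that bears red_tin_center but purple or turquoise is not meant.

How it is judged:
On the way, in this order (a step that is already met when the one before it is completed fails the run):
1. the red tin has rolled to the stop (within 8 mm) (x of red_tin_center in the frame of rack between -0.02 and 0.02 m and y of red_tin_center in the frame of rack between 0.1066 and 0.122 m and z of red_tin_center in the frame of rack between 0.0611 and 0.0771 m), for 0.2 s.
2. the blue tin has rolled down against the red one (within 12 mm of its place), red still at the stop (all of step 1 and x of blue_tin_center in the frame of rack between -0.02 and 0.02 m and y of blue_tin_center in the frame of rack between 0.0271 and 0.046 m and z of blue_tin_center in the frame of rack between 0.0704 and 0.0864 m), for 0.2 s.
3. the hasp is swung shut over the staple, both tins in place (all of step 2 and value of joint hasp below 0.1 rad), for 0.1 s.
4. the pin is down through the staple loop with the hasp shut (all of step 3 and horizontal distance between pin_head and staple below 0.018 m and z of pin_head in the frame of rack between 0.13 and 0.142 m and angle between pin_head's own z axis and vertical below 0.25 rad), for 0.2 s.
At the end, for the whole second after the job is handed in: Red tin on the rollers within 8 mm of the stop, blue tin within 12 mm of its place against it, hasp closed within 0.10 rad, pin down in the staple loop (head within 18 mm of the loop's middle on plan, collar within 5 mm of seated, within 0.25 rad of upright), all at rest (all of step 4 and linear speed of each of red_tin, blue_tin, pin below 0.02 m/s); the robot touches nothing.
It fails at once if the red or blue tin is tipped over (more than 0.7 rad) (angle between any of red_tin_center, blue_tin_center's own z axis and vertical above 0.7 rad).
It fails at once if the red or blue tin is dropped or thrown (out of the fingers and faster than 0.8 m/s, a fall of about 30 mm) ((linear speed of red_tin above 0.8 m/s and contact force between red_tin and the fingers below 0.05 N) or (linear speed of blue_tin above 0.8 m/s and contact force between blue_tin and the fingers below 0.05 N)).
It fails at once if the green tin is moved more than 30 mm, or the wrench, the spray can or the gear more than 40 mm (distance of green_tin_center from where it was at the start of the episode above 0.03 m or distance of any of wrench, spray_can, gear from where it was at the start of the episode above 0.04 m).
It also fails if it takes over 72 s, if anything falls off the work surface, if the arm or the gripper's body presses on something with over 40 N, if the wrist force passes 120 N, or if a joint passes its speed limit or range.

## Working session

There is one attempt and no reset: what is moved stays moved. The work goes in short steps, Python scripts to look and compute and a shell command to move; the robot and the scene stay as the last step left them, time stands still between calls to the robot, and variables do not carry over. Pictures are saved under pics/ and viewed, at most 10 in all, crops included, and the job is handed in when it is done.

```bash
ls; mkdir -p pics; cat > h.py <<'E'
import numpy as np, cv2, json
from station import get_obs, get_image
def snap(n,f):
    im=get_image(n); cv2.imwrite(f'pics/{f}.png',im['color'][:,:,::-1]); np.savez(f'pics/{f}.npz',K=im['camera_matrix'],T=im.get('T',im.get('mount'))); return im
def ray(f,u,v):
    d=np.load(f'pics/{f}.npz');K,T=d['K'],d['T']
    r=np.array([(u-K[0,2])/K[0,0],-(v-K[1,2])/K[1,1],-1.]); return T[:3,3],T[:3,:3]@r
def onz(f,u,v,z):
    o,d=ray(f,u,v); return o+d*(z-o[2])/d[2]
def proj(f,p):
    d=np.load(f'pics/{f}.npz');K,T=d['K'],d['T']; c=T[:3,:3].T@(np.array(p)-T[:3,3])
    return np.array([K[0,2]+K[0,0]*c[0]/-c[2],K[1,2]+K[1,1]*-c[1]/-c[2]])
E
python3 - <<'E'
from h import *
for n in('scene','side'):
    im=snap(n,n+'0'); print(n,im['T'].round(3).tolist(),im['camera_matrix'].tolist())
    cv2.imwrite(f'pics/{n}0b.png',cv2.resize(im['color'][:,:,::-1],(800,600),interpolation=cv2.INTER_CUBIC))
print(get_obs())
E
```

```text
pics
scene [[-0.717, -0.406, 0.567, 1.097], [0.697, -0.419, 0.582, 0.58], [0.001, 0.812, 0.583, 0.729], [0.0, 0.0, 0.0, 1.0]] [[373.66675880236767, 0.0, 256.322008630074], [0.0, 373.66675880236767, 188.6386273727081], [0.0, 0.0, 1.0]]
side [[0.966, 0.156, -0.205, 0.193], [-0.257, 0.596, -0.761, -1.161], [0.004, 0.788, 0.616, 1.019], [0.0, 0.0, 0.0, 1.0]] [[430.7792239416607, 0.0, 256.7618482249637], [0.0, 430.7792239416607, 195.115961136258], [0.0, 0.0, 1.0]]
{'clock': 0.1, 'q': array([-0.04169787,  0.31164847,  0.01397954,  1.5129122 , -0.00443545,
        1.31920095, -0.02719071]), 'qvel': array([ 0.00057795, -0.00115164, -0.00042148, -0.00324184,  0.00100236,
       -0.00124643,  0.00246414]), 'tau': array([ 1.58822681e-03, -3.80853546e+01,  1.46967340e-01, -2.31242698e+01,
        1.21570277e-02,  8.10778613e-03,  3.56746978e-05]), 'tcp_pos': array([5.49286775e-01, 3.06744269e-05, 2.06121936e-01]), 'tcp_rot': array([ 0.70707542,  0.70713733, -0.0007738 , -0.00073761]), 'force': array([-0.13453909, -0.09970935,  0.57372663]), 'moment': array([-0.01520289,  0.01610964, -0.03724366]), 'gripper_force': 0.0, 'gripper_width': 0.08525487364884549}
```

View pics/scene0b.png

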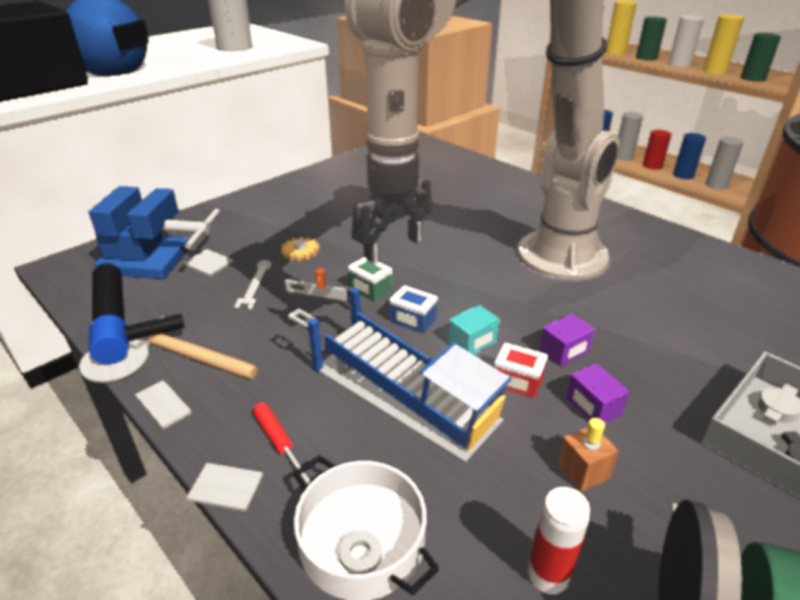

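View pics/side0b.png

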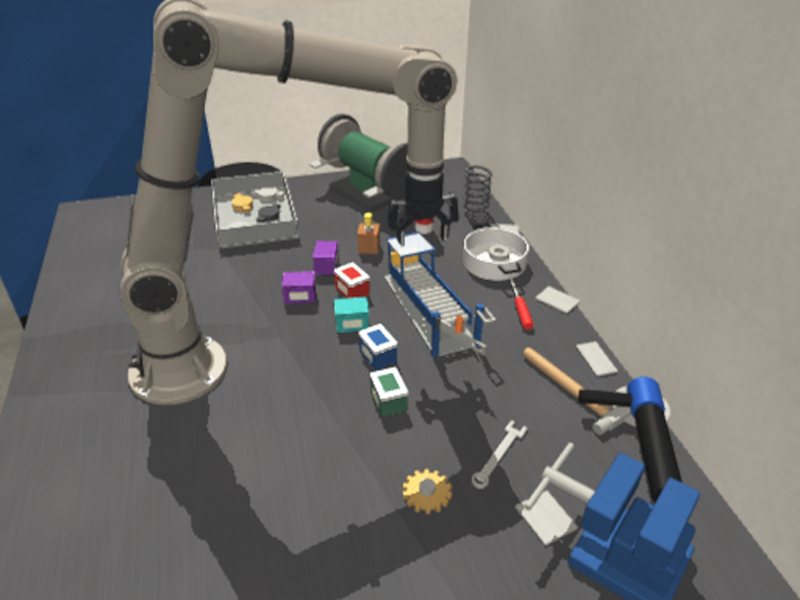

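The scene picture shows the rack (posts near (312,335) and (353,305), stop (487,420)), green (370,278), blue (413,308), red (521,370) and the pin (595,440). The side picture shows the same, with the hasp knob near (459,325). I'll enlarge both.

```bash
python3 - <<'E'
import cv2
a=cv2.imread('pics/scene0.png')[160:320,180:405]; cv2.imwrite('pics/sc.png',cv2.resize(a,None,fx=3.5,fy=3.5,interpolation=cv2.INTER_CUBIC))
a=cv2.imread('pics/side0.png')[125:275,175:335]; cv2.imwrite('pics/sd.png',cv2.resize(a,None,fx=4,fy=4,interpolation=cv2.INTER_CUBIC))
E
```

```text
(no output)
```

View pics/sc.png

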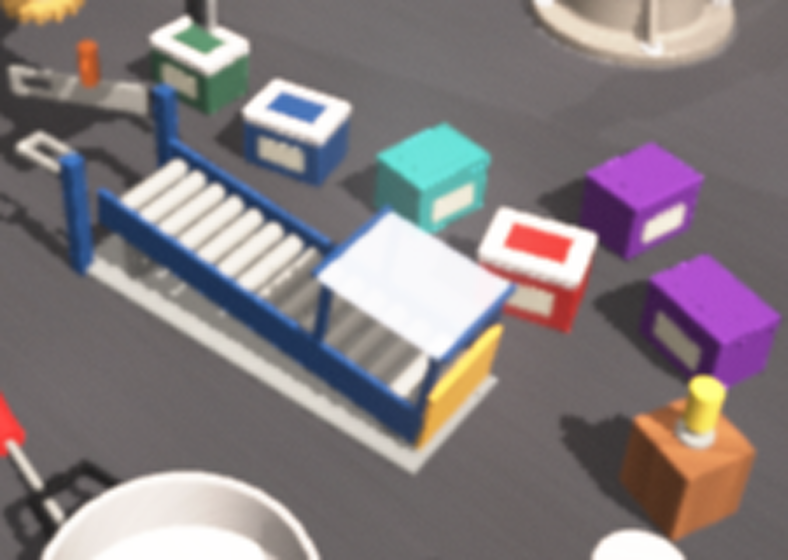

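View pics/sd.png

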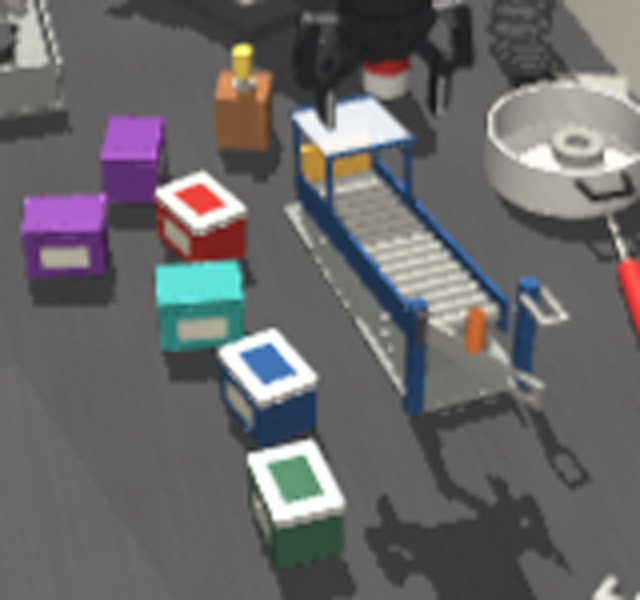

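The scene crop (×3.5, offset 180,160) shows the post tops at (71,158) and (162,92), the base corners at (415,472) and (497,380), the knob at (89,62) and the pin head top at (705,385). The side crop (×4, offset 175,125) shows the post tops at (528,285) and (417,303), the knob at (475,330) and the pin top at (243,50). The lid corners of red and blue can be read in both, so I'll fit poses.

```bash
cat > fit.py <<'E'
from h import *
from scipy.optimize import least_squares as LS
A=lambda u,v:('scene0',np.array([180+u/3.5,160+v/3.5])-.3)
B=lambda u,v:('side0',np.array([175+u/4,125+v/4])-.3)
def fit(obs,x0):
    def pt(x,p):
        c,s=np.cos(x[2]),np.sin(x[2]); return [x[0]+c*p[0]-s*p[1],x[1]+s*p[0]+c*p[1],p[2]]
    def res(x): return np.concatenate([proj(o[0],pt(x,p))-o[1] for o,p in obs])
    r=LS(res,x0,x_scale=[.1,.1,1],loss='soft_l1'); return r.x,r.fun.reshape(-1,2).round(1).tolist()
rack=[(A(71,158),(.052,-.168,.122)),(A(162,92),(-.052,-.168,.122)),(A(415,472),(.055,.165,0)),(A(497,380),(-.055,.165,0)),(A(90,268),(.055,-.165,0)),
(B(528,285),(.052,-.168,.122)),(B(417,303),(-.052,-.168,.122)),(B(290,210),(-.055,.165,0))]
print('rack',*fit(rack,[.6,.1,0]))
def tin(sc,sd):
    best=[]
    for w,l in((.028,.038),(.038,.028)):
        P=[(-w,-l,.056),(w,-l,.056),(w,l,.056),(-w,l,.056)] # order around
        for k in range(1):
            best.append(fit([(A(*a),P[i]) for i,a in enumerate(sc)]+[(B(*a),P[i]) for i,a in enumerate(sd)],[.45,.1,0]))
    for b in best: print(b)
# order: (-x,-y),(+x,-y),(+x,+y),(-x,+y); scene: +x is lower-left, +y lower-right
print('red');tin([(505,208),(479,258),(577,287),(597,240)],[(188,236),(245,212),(208,173),(157,190)])
print('blue');tin([(280,80),(243,118),(318,143),(352,100)],[(262,391),(316,372),(274,329),(220,345)])
print('green');tin([(185,18),(150,50),(213,82),(249,50)],[(274,525),(345,499),(309,440),(248,456)])
def tri(a,b):
    M=[];R=[]
    for f,uv in(a,b):
        o,d=ray(f,*uv);d/=np.linalg.norm(d);Q=np.eye(3)-np.outer(d,d);M.append(Q);R.append(Q@o)
    return np.linalg.lstsq(np.vstack(M),np.hstack(R),rcond=None)[0].round(4)
print('pintop',tri(A(705,385),B(243,50)),onz(*[*A(705,385)][:1],*A(705,385)[1],.106),onz('side0',*B(243,50)[1],.106))
print('knobtop',tri(A(88,43),B(477,312)),onz('scene0',*A(88,43)[1],.15),onz('side0',*B(477,312)[1],.15))
print(proj('side0',[.55,.0,.2]))
E
python3 fit.py
```

```text
rack [0.58616317 0.06941596 0.10863007] [[-1.3, -4.1], [-0.4, -2.5], [0.4, 1.6], [1.2, 0.9], [-3.0, -0.6], [0.0, -1.5], [-0.4, 0.9], [-3.0, -0.4]]
red
(array([0.42669523, 0.18883149, 0.29344717]), [[-0.2, 0.3], [-0.2, -2.1], [-0.6, -0.7], [0.3, 0.1], [1.1, -2.5], [-0.3, -1.0], [-0.5, -0.8], [-0.3, -0.8]])
(array([0.42771278, 0.18683706, 0.36842109]), [[2.5, -0.7], [1.8, 2.1], [-5.2, 0.0], [-3.8, -4.2], [-1.2, -2.6], [1.2, -3.4], [2.5, -0.3], [-1.2, 2.0]])
blue
(array([ 0.43513591, -0.0617149 ,  0.26365198]), [[-1.0, 0.8], [0.2, -1.0], [0.7, -0.4], [-0.2, 2.3], [-0.5, 1.1], [0.5, 0.4], [0.3, -1.2], [-0.4, -0.1]])
(array([ 0.43445035, -0.06197591,  0.39526592]), [[1.5, 0.2], [2.3, 2.6], [-1.7, -0.0], [-2.5, -1.4], [-3.1, 0.8], [1.5, -3.4], [2.3, -0.9], [-2.0, 3.7]])
green
(array([ 0.42304538, -0.2051376 ,  0.13274385]), [[0.7, -0.6], [-0.4, -2.7], [-0.8, -3.8], [-0.1, -2.2], [1.2, -2.0], [0.2, -0.4], [0.1, -1.1], [-0.8, -0.6]])
(array([ 0.42220222, -0.20555716,  0.33692604]), [[2.2, -0.9], [0.8, 1.0], [-2.1, -3.8], [-1.5, -6.1], [-0.4, -2.2], [2.0, -5.4], [1.2, -0.7], [-3.5, 4.5]])
pintop [0.5104 0.3685 0.1066] [0.5078743  0.36874733 0.106     ] [0.51142665 0.36731119 0.106     ]
knobtop [ 0.5853 -0.1553  0.1509] [ 0.58284486 -0.15592661  0.15      ] [ 0.58709165 -0.15537906  0.15      ]
[269.61237042 165.07365865]
```

```bash
python3 -m crank '[[2,-2,-4,0,0,0],[2,-2,-4,0,0,0],[2,-2,-4,0,0,0],[1,-1,-2,0,0,0],[0,0,0,0,0,0],[0,0,0,0,0,0]]' 8.5 && python3 - <<'E'
from h import *
o=get_obs(); im=snap('wrist','w1'); np.savez('pics/w1o.npz',p=o['tcp_pos'],r=o['tcp_rot'])
print(o['tcp_pos'],o['tcp_rot'],im['mount'].round(3).tolist(),im['camera_matrix'])
cv2.imwrite('pics/w1b.png',cv2.resize(im['color'][:,:,::-1],(800,600),interpolation=cv2.INTER_CUBIC))
E
```

```text
clock: 0.85
tcp_pos: [0.4798, 0.069, 0.3455]
tcp_rot: [0.708, 0.707, -0.001, -0.0]
force: [0.6, 0.1, -0.5]
gripper_width: 0.0848
gripper_force: 0.0
[0.47981497 0.06903928 0.34550665] [ 7.07507263e-01  7.06704813e-01 -1.25236693e-03 -4.60511484e-04] [[-0.001, 0.952, 0.307, 0.078], [1.0, 0.001, 0.0, -0.0], [0.0, 0.307, -0.952, -0.166], [0.0, 0.0, 0.0, 1.0]] [[297.31863964   0.         255.38627976]
 [  0.         297.31863964 189.68246274]
 [  0.           0.           1.        ]]
```

View pics/w1b.png

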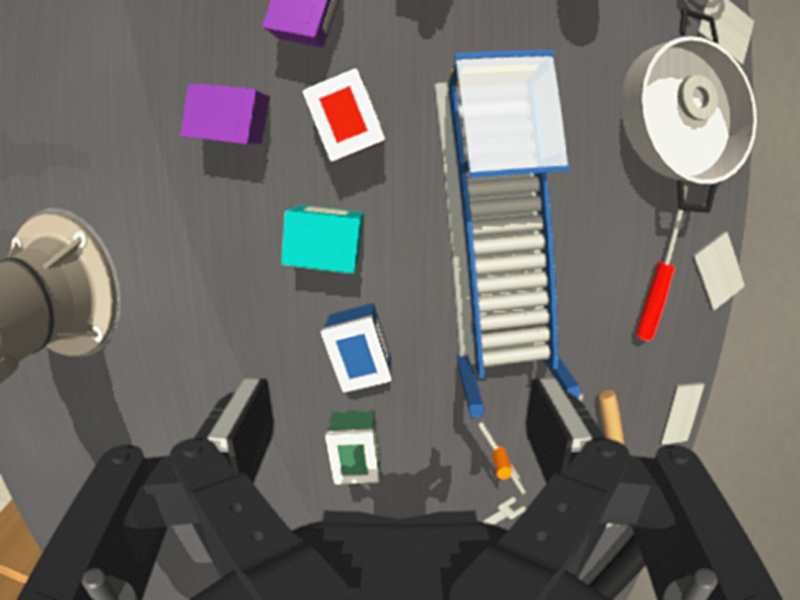

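The wrist view shows red lid corners (303,85), (355,69), (384,137), (333,160) and blue lid corners (321,331), (373,317), (391,381), (341,392). It also shows the guard edge midpoints at (514,170) and (504,53), the hinge post top near (475,412) and the knob top near (505,473). I'll combine these with the other views.

```bash
cat >> h.py <<'E'
from scipy.spatial.transform import Rotation as R
proj0=proj
def wT(f):
    d=np.load(f'pics/{f}.npz');o=np.load(f'pics/{f}o.npz');W=np.eye(4);W[:3,:3]=R.from_quat(o['r']).as_matrix();W[:3,3]=o['p'];return d['K'],W@d['T']
def proj(f,p):
    if f[0]!='w': return proj0(f,p)
    K,T=wT(f);c=T[:3,:3].T@(np.array(p)-T[:3,3]);x,y,z=c[0],-c[1],-c[2];r=np.hypot(x,y);s=np.arctan2(r,z)/r*K[0,0]
    return np.array([K[0,2]+x*s,K[1,2]+y*s])
ray0=ray
def ray(f,u,v):
    if f[0]!='w': return ray0(f,u,v)
    K,T=wT(f);a,b=(u-K[0,2])/K[0,0],(v-K[1,2])/K[0,0];t=np.hypot(a,b);s=np.sin(t)/t
    return T[:3,3],T[:3,:3]@np.array([a*s,-b*s,-np.cos(t)])
E
sed -n '1,/^print(.rack/p' fit.py | sed '$d' > fl.py
cat > fit2.py <<'E'
from fl import *
C=lambda u,v:('w1',np.array([u,v])/1.5625-.2)
g=[(0,.048,.121),(0,.156,.108)]
rack+=[(A(352,242),g[0]),(A(475.5,323),g[1]),(B(371,144),g[0]),(B(333,107),g[1]),(C(514,170),g[0]),(C(504.5,53.5),g[1]),(C(517,358),(0,-.14,.072)),(C(475,412),(-.052,-.168,.122)),(C(440,83),(-.055,.165,0))]
rk,res=fit(rack,[.6,.1,0]);print('rack',rk,res)
def tin(n,sc,sd,w):
    P=[(-.028,-.038,.056),(.028,-.038,.056),(.028,.038,.056),(-.028,.038,.056)]
    f=lambda *L:fit([(M(*a),P[i]) for M,S in L for i,a in enumerate(S)],[.45,.1,.2])[0].round(4)
    print(n,'all',f((A,sc),(B,sd),(C,w)),'w',f((C,w)),'sc',f((A,sc)),'sd',f((B,sd)))
tin('red',[(505,208),(479,258),(577,287),(597,240)],[(188,236),(245,212),(208,173),(157,190)],[(333,160),(384,137),(355,69),(303,85)])
tin('blue',[(280,80),(243,118),(318,143),(352,100)],[(262,391),(316,372),(274,329),(220,345)],[(341,392),(391,381),(373,317),(321,331)])
tin('green',[(185,18),(150,50),(213,82),(249,50)],[(274,525),(345,499),(309,440),(248,456)],[(332,484),(379,481),(375,428),(327,431)])
k=onz(*C(504,475)[:1],*C(504,475)[1],.15);print('knob wrist',k)
c,s=np.cos(rk[2]),np.sin(rk[2]);Q=np.array([[c,-s],[s,c]])
for n,p in dict(load=(0,-.075),stop=(0,.15),hinge=(-.052,-.18),staple=(.052,-.198)).items(): print(n,rk[:2]+Q@p)
d=Q.T@(np.array(k[:2])-rk[:2])-[-.052,-.18];print('hasp',np.arctan2(-d[1],d[0]),np.hypot(*d))
E
python3 fit2.py
```

```text
rack [0.58729394 0.07623779 0.11147429] [[-0.2, -2.7], [0.7, -1.3], [2.5, 3.4], [3.1, 2.5], [-1.9, 0.9], [-0.2, -2.8], [-0.5, -0.4], [-3.2, -1.3], [-3.4, -2.0], [-1.4, -1.1], [0.6, 2.7], [-0.4, 0.4], [4.0, 7.1], [0.1, 3.6], [-0.8, -0.6], [0.6, -1.3], [-5.1, -6.4]]
red all [0.4254 0.187  0.3436] w [0.4253 0.1857 0.3745] sc [0.4284 0.1907 0.3282] sd [0.4251 0.181  0.2483]
blue all [ 0.4325 -0.0669  0.251 ] w [ 0.4322 -0.0683  0.246 ] sc [ 0.4342 -0.0624  0.2377] sd [ 0.4355 -0.0612  0.2799]
green all [ 0.4229 -0.2049  0.0675] w [ 0.4224 -0.2053  0.0313] sc [ 0.4323 -0.194   0.1718] sd [ 0.4214 -0.2094  0.1027]
knob wrist [ 0.58439625 -0.15914386  0.15      ]
load [0.59563721 0.0017033 ]
stop [0.5706074  0.22530676]
hinge [ 0.55564054 -0.10842965]
staple [ 0.66099741 -0.1147486 ]
hasp 1.1664580616454177 0.0582994148993592
```

```bash
cat >> h.py <<'E'
def go(x,y,z,yaw,pitch=0):
    """shift (cm, in present tool axes) and remaining turn to reach pose; yaw=angle of tool y from world x"""
    o=get_obs();M=R.from_quat(o['tcp_rot']).as_matrix()
    c,s=np.cos(yaw),np.sin(yaw);Z=np.array([[-s,c,0],[c,s,0],[0,0,-1]]).T
    G=Z@R.from_rotvec([0,pitch,0]).as_matrix()
    d=M.T@(np.array([x,y,z])-o['tcp_pos'])*100
    print('clock',round(o['clock'],2),'shift',d.round(2),'turn',R.from_matrix(M.T@G).as_rotvec().round(3),'F',o['force'].round(1),'w',round(o['gripper_width'],4))
E
python3 -m crank '[[3,-1.4,4,0,0,0],[3,-1.4,4.5,0,0,0],[3,-1.4,4.5,0,0,-0.18],[3,-1.2,4.5,0,0,-0.18],[0,0,4.5,0,0,0],[0,0,0,0,0,0],[0,0,0,0,0,0]]' 7.2 40; python3 - <<'E'
from h import *
go(.4254,.1868,.018,.36)
im=snap('wrist','w2');o=get_obs();np.savez('pics/w2o.npz',p=o['tcp_pos'],r=o['tcp_rot'])
cv2.imwrite('pics/w2b.png',im['color'][:,:,::-1])
E
```

```text
clock: 1.78
tcp_pos: [0.4221, 0.1869, 0.1279]
tcp_rot: [0.57, 0.822, 0.0, 0.0]
force: [1.0, 0.8, 0.9]
gripper_width: 0.0724
gripper_force: 0.0
clock 1.77 shift [-0.12  0.3  10.99] turn [ 0.001  0.    -0.002] F [1.  0.8 0.9] w 0.0724
```

View pics/w2b.png

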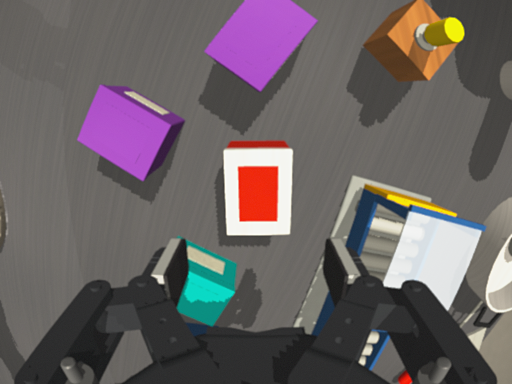

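The red lid is squarely aligned, centre (257.5,192). The turquoise tin's lid corner is at about (236,268), and the pin head top at (455,30). I'll check clearances in tool axes.

```bash
python3 - <<'E'
from h import *
o=get_obs();M=R.from_quat(o['tcp_rot']).as_matrix()
for n,u,v,z in[('red',257.5,192,.056),('turqA',236,268,.056),('turqB',178,243,.056),('turqC',215,325,.056),('pin',455,30,.106),('guardR',485,227,.12),('purp',184,122,.056),('purp2',145,180,.056)]:
    p=onz('w2',u,v,z);print(n,p.round(4),(M.T@(p-o['tcp_pos'])*100).round(1))
E
```

```text
red [0.4246 0.1868 0.056 ] [-0.1  0.1  7.3]
turqA [0.4323 0.1089 0.056 ] [-7.7 -1.9  7.3]
turqB [0.3732 0.1145 0.056 ] [-5.1 -7.2  7.2]
turqC [0.4351 0.0286 0.056 ] [-15.3  -4.4   7.3]
pin [0.5101 0.3687 0.106 ] [13.9 14.5  2.3]
guardR [0.6042 0.2433 0.12  ] [-1.1 19.   0.9]
purp [0.3477 0.222  0.056 ] [ 5.9 -5.8  7.3]
purp2 [0.3288 0.1628 0.056 ] [ 1.  -9.7  7.2]
```

```bash
python3 -m crank '[[-0.1,0.2,3,0,0,0],[0,0,3.5,0,0,0],[0,0,3,0,0,0],[0,0,1.5,0,0,0],[0,0,0,0,0,0]]' 7.2 40;  python3 -m crank '[[0,0,0,0,0,0],[0,0,0,0,0,0],[0,0,0,0,0,0],[0,0,0,0,0,0],[0,0,-0.5,0,0,0],[0,0,-2.5,0,0,0],[0,0,-5,0,0,0],[0,0,-5,0,0,0]]' 4.5 40; python3 - <<'E'
from h import *
go(.595,.002,.115,.111,-.122)
E
```

```text
clock: 2.45
tcp_pos: [0.4237, 0.187, 0.0174]
tcp_rot: [0.569, 0.822, 0.0, 0.0]
force: [1.2, 0.1, 0.8]
gripper_width: 0.0722
gripper_force: 0.0
clock: 3.45
tcp_pos: [0.4219, 0.1867, 0.1477]
tcp_rot: [0.569, 0.822, -0.001, -0.001]
force: [1.5, -0.3, -3.6]
gripper_width: 0.0547
gripper_force: 43.8
clock 3.45 shift [-23.38   9.7    3.25] turn [ 0.013 -0.121  0.249] F [ 1.5 -0.3 -3.6] w 0.0547
```

```bash
python3 -m crank '[[-3,1.2,-1.5,0,0,0],[-5,2,0,0,0,0],[-5,2,0,0,0,0],[-5,2.1,0,0,0,0],[-4,1.8,0,0,0,0.12],[-1.4,0.6,1.5,0,0,0.129],[0,0,0,0,-0.122,0],[0,0,0,0,0,0],[0,0,0,0,0,0]]' ; python3 - <<'E'
from h import *
go(.595,.002,.12,.111,-.122)
im=snap('wrist','w3');o=get_obs();np.savez('pics/w3o.npz',p=o['tcp_pos'],r=o['tcp_rot'])
cv2.imwrite('pics/w3b.png',cv2.resize(im['color'][:,:,::-1],(800,600),interpolation=cv2.INTER_CUBIC))
E
```

```text
clock: 4.58
tcp_pos: [0.5944, 0.0013, 0.1469]
tcp_rot: [0.665, 0.744, -0.041, 0.045]
force: [-0.1, 0.8, -2.5]
gripper_width: 0.0547
gripper_force: 43.8
clock 4.58 shift [0.38 0.07 2.66] turn [-0.001 -0.001  0.001] F [-0.1  0.8 -2.5] w 0.0547
```

View pics/w3b.png

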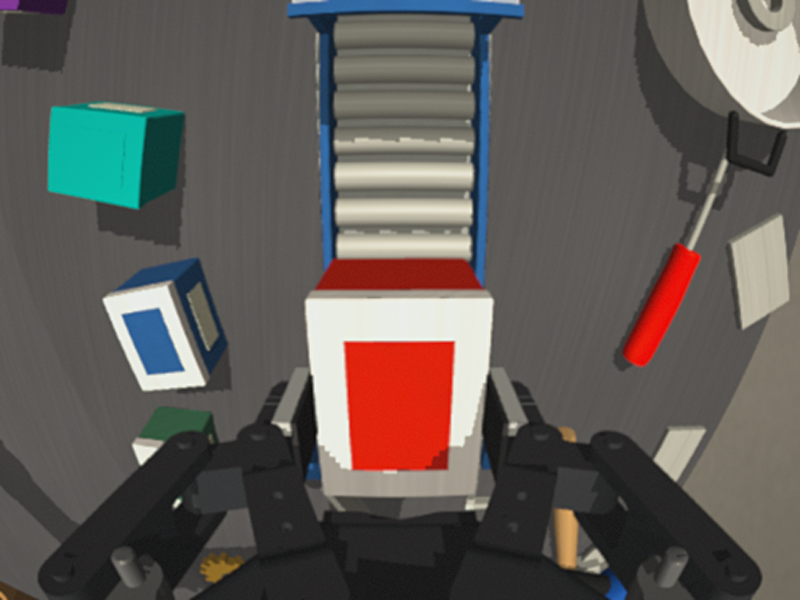

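```bash
python3 -m crank '[[0.3,0.2,2.5,0,0,0],[0.2,0,2,0,0,0],[0.1,0,1,0,0,0],[0,0,0.4,0,0,0],[0,0,0,0,0,0],[0,0,0,0,0,0]]' ; python3 - <<'E'
from h import *
go(.595,.002,.0817,.111,-.122)
E
```

```text
clock: 5.38
tcp_pos: [0.5978, 0.0002, 0.0888]
tcp_rot: [0.666, 0.744, -0.04, 0.046]
force: [0.3, 0.6, -3.1]
gripper_width: 0.0546
gripper_force: 43.8
clock 5.38 shift [ 0.3  -0.26  0.67] turn [ 0.002  0.    -0.   ] F [ 0.3  0.6 -3.1] w 0.0546
```

```bash
python3 -m crank '[[0,0,0.3,0,0,0],[0,0,0.2,0,0,0],[0,0,0,0,0,0]]'; python3 -m crank '[[0,0,0.2,0,0,0],[0,0,0,0,0,0]]' 
```

```text
clock: 5.75
tcp_pos: [0.5973, -0.0003, 0.0835]
tcp_rot: [0.666, 0.744, -0.04, 0.046]
force: [-2.3, 0.7, 1.5]
gripper_width: 0.0547
gripper_force: 44.3
clock: 6.0
tcp_pos: [0.5973, -0.0002, 0.0834]
tcp_rot: [0.666, 0.744, -0.04, 0.046]
force: [-5.0, 1.8, 9.3]
gripper_width: 0.0548
gripper_force: 45.2
```

```bash
python3 -m crank '[[0,-0.1,-0.2,0,0,0],[0,0,0,0,0,0],[0,0,0,0,0,0],[0,0,0,0,0,0],[0,0,0,0,0,0],[0,0,0,0,0,0]]' 6.8; python3 -m crank '[[0,0,-1,0,0,0],[0,0,-3,0,0,0],[0,0,-5,0,0,0],[0,0,-2,0,0,0],[0,0,0,0,0,0],[0,0,0,0,0,0],[0,0,0,0,0,0]]'; python3 - <<'E'
from h import *
go(.4325,-.0670,.13,.25)
im=snap('wrist','w4');o=get_obs();np.savez('pics/w4o.npz',p=o['tcp_pos'],r=o['tcp_rot'])
cv2.imwrite('pics/w4b.png',cv2.resize(im['color'][:,:,::-1],(800,600),interpolation=cv2.INTER_CUBIC))
E
```

```text
clock: 6.75
tcp_pos: [0.5961, -0.0006, 0.0828]
tcp_rot: [0.666, 0.744, -0.041, 0.045]
force: [0.1, 0.2, -0.1]
gripper_width: 0.068
gripper_force: 0.0
clock: 7.62
tcp_pos: [0.5935, 0.0124, 0.1903]
tcp_rot: [0.666, 0.744, -0.042, 0.044]
force: [-0.8, -0.0, -0.5]
gripper_width: 0.0677
gripper_force: 0.0
clock 7.62 shift [ -5.32 -16.86   6.79] turn [-0.012  0.122 -0.139] F [-0.8 -0.  -0.5] w 0.0677
```

View pics/w4b.png

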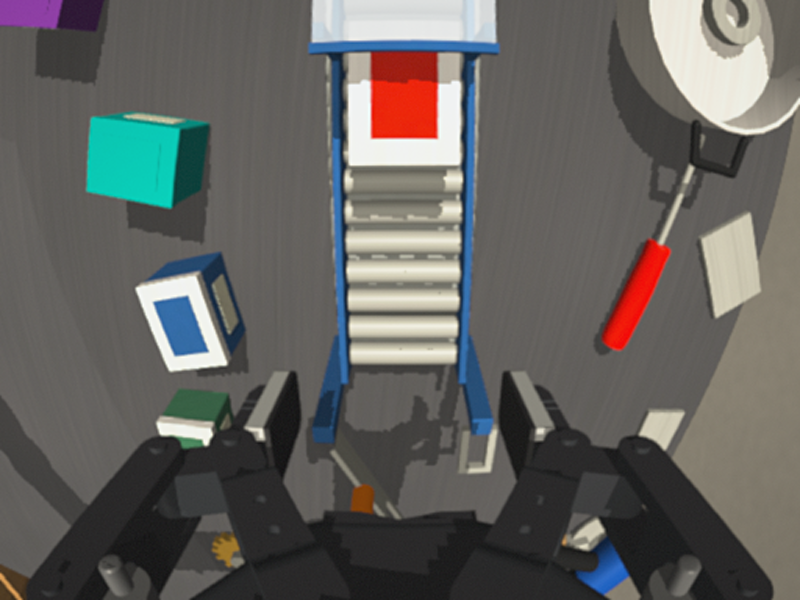

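```bash
python3 -m crank '[[0,0,0,0,0.122,-0.139],[0,-3,0,0,0,0],[-0.7,-4,0,0,0,0],[-1,-4,0,0,0,0],[-1,-4,1,0,0,0],[-1,-2.6,2.5,0,0,0],[0,0,2.5,0,0,0],[0,0,0,0,0,0],[0,0,0,0,0,0]]' 7.2; python3 - <<'E'
from h import *
im=snap('wrist','w5');o=get_obs();np.savez('pics/w5o.npz',p=o['tcp_pos'],r=o['tcp_rot'])
h=cv2.cvtColor(im['color'],cv2.COLOR_RGB2HSV)
m=cv2.inRange(h,(105,120,60),(125,255,255));n,_,st,ce=cv2.connectedComponentsWithStats(m)
for s,c in zip(st[1:],ce[1:]):
    if s[4]>150: print('blue',s,c.round(1),onz('w5',*c,.056).round(4))
go(.4325,-.0670,.018,.25)
cv2.imwrite('pics/w5b.png',im['color'][:,:,::-1])
im=get_image('scene')['color'];cv2.imwrite('pics/s5.png',im[:,:,::-1])
m=cv2.inRange(cv2.cvtColor(im,cv2.COLOR_RGB2HSV),(0,150,90),(6,255,255));n,_,st,ce=cv2.connectedComponentsWithStats(m)
for s,c in zip(st[1:],ce[1:]):
    if s[4]>40: print('red',s,c.round(1))
E
```

```text
clock: 8.8
tcp_pos: [0.4334, -0.0665, 0.134]
tcp_rot: [0.613, 0.79, -0.003, -0.003]
force: [0.6, 0.8, -0.1]
gripper_width: 0.0719
gripper_force: 0.0
blue [ 380    0   78  249 4886] [410.8 118. ] [0.5505 0.0319 0.056 ]
blue [466   0  46  28 284] [490.2  11.7] [0.6174 0.1762 0.056 ]
blue [ 424   24   88  263 3675] [472.9 166.3] [0.6422 0.0122 0.056 ]
blue [225 139  58   6 282] [253.6 141.3] [ 0.4214 -0.0272  0.056 ]
blue [ 235  163   39   54 1964] [254.  189.6] [ 0.432  -0.0677  0.056 ]
blue [ 348  220   56   69 1340] [375.  255.9] [ 0.5666 -0.1052  0.056 ]
clock 8.85 shift [-0.02 -0.06 11.63] turn [-0.007 -0.     0.   ] F [-0.1  0.7  0.6] w 0.0717
red [412  84  17  24 289] [419.9  95.5]
red [279 250  12  18  54] [282.5 257.2]
red [162 258  25  32 349] [173.5 272.9]
red [341 343  31  30 559] [355. 359.]
```

View pics/w5b.png

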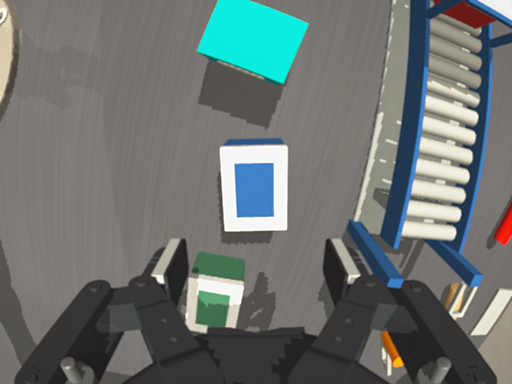

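The blue lid is square under the gripper (centre 254,190), and the red tin has gone under the guard (near face at about (468,10)). I have one viewing left, so I'll measure by code from now on.

```bash
python3 -m crank '[[0,-0.1,3,0,0,0],[0,0,3.5,0,0,0],[0,0,3.5,0,0,0],[0,0,1.6,0,0,0],[0,0,0,0,0,0]]' 7.2 40;  python3 -m crank '[[0,0,0,0,0,0],[0,0,0,0,0,0],[0,0,0,0,0,0],[0,0,0,0,0,0],[0,0,-0.5,0,0,0],[0,0,-2.5,0,0,0],[0,0,-5,0,0,0],[0,0,-5,0,0,0],[0,0,0,0,0,0]]' 4.5 40; python3 - <<'E'
from h import *
from fl import fit
go(.596,.002,.15,.111,-.122)
# refine rack with w4: posts, loop, roller ends
C=lambda u,v:('w4',np.array([u,v])/1.5625-.2)
ob=[(C(323,435),(-.052,-.168,.122)),(C(482,425),(.052,-.168,.122)),(C(404,353),(0,-.14,.072))]
rk,res=fit(ob,[.587,.07,.11]);print(rk,res)
ob=[(C(348,353),(-.037,-.14,.072)),(C(456,353),(.037,-.14,.072))]
rk,res=fit(ob,[.587,.07,.11]);print(rk,res)
for u,v,z in[(482,425,.122),(323,435,.122),(477,470,.109),(355,490,.15)]: print(u,v,onz('w4',*C(u,v)[1],z).round(4))
E
```

```text
clock: 9.52
tcp_pos: [0.4305, -0.0668, 0.017]
tcp_rot: [0.613, 0.79, -0.004, -0.004]
force: [-0.2, -0.6, -0.1]
gripper_width: 0.0721
gripper_force: 0.0
clock: 10.65
tcp_pos: [0.4351, -0.0673, 0.1511]
tcp_rot: [0.614, 0.79, -0.001, 0.001]
force: [0.5, -0.4, -4.1]
gripper_width: 0.0546
gripper_force: 44.3
clock 10.65 shift [ 2.74 17.31  0.11] turn [ 0.009 -0.119  0.138] F [ 0.5 -0.4 -4.1] w 0.0546
[0.57600835 0.07846656 0.18475909] [[-0.0, -0.3], [2.1, 0.4], [-2.3, 0.0]]
[0.58718982 0.0799499  0.1117068 ] [[0.4, -0.0], [-0.4, -0.0]]
482 425 [ 0.6557 -0.0767  0.122 ]
323 435 [ 0.5558 -0.0966  0.122 ]
477 470 [ 0.6658 -0.1312  0.109 ]
355 490 [ 0.5797 -0.1154  0.15  ]
```

```bash
python3 -m crank '[[1.5,2,-1.2,0,0,0],[1.5,4,-0.3,0,0,0],[0,4,0,0,0,0],[0,4,0,0,0,0.138],[0.1,3.4,0,0,0,0],[0,0,1,0,-0.12,0],[0,0,0,0,0,0],[0,0,0,0,0,0]]' ; python3 - <<'E'
from h import *
go(.5965,.001,.0885,.111,-.122)
im=snap('scene','s6')['color'];
m=cv2.inRange(cv2.cvtColor(im,cv2.COLOR_RGB2HSV),(0,120,90),(8,255,255));n,_,st,ce=cv2.connectedComponentsWithStats(m)
for s,c in zip(st[1:],ce[1:]):
    if s[4]>15: print('red',s,c.round(1))
c_,s_=np.cos(.111),np.sin(.111)
W=lambda p:[.5872+c_*p[0]-s_*p[1],.078+s_*p[0]+c_*p[1],p[2]]
for p in [(0,.115,.097),(.028,.115,.069),(.028,.150,.066),(.028,.08,.072),(.028,.15,.09)]: print(p,proj('s6',W(p)).round(1))
E
```

```text
clock: 11.65
tcp_pos: [0.5926, 0.0007, 0.1498]
tcp_rot: [0.665, 0.744, -0.044, 0.041]
force: [-0.1, -0.5, -3.6]
gripper_width: 0.0549
gripper_force: 44.5
clock 11.65 shift [0.72 0.47 6.08] turn [-0.011 -0.002  0.002] F [-0.1 -0.5 -3.6] w 0.0549
red [411  83  18  26 316] [419.8  95.6]
red [ 483   92   29   75 1203] [501.3 130.5]
red [279 250  22  24 121] [287.  259.5]
red [162 258  25  33 377] [173.7 273.1]
red [341 339  32  34 590] [355.1 358.8]
(0, 0.115, 0.097) [299.6 246.7]
(0.028, 0.115, 0.069) [292.2 261.6]
(0.028, 0.15, 0.066) [304.4 269.6]
(0.028, 0.08, 0.072) [280.4 254. ]
(0.028, 0.15, 0.09) [305.2 262.5]
```

```bash
python3 -m crank '[[0.3,0.2,2.5,0,0,0],[0.2,0.2,2,0,0,0],[0.2,0,1.2,0,0,0],[0,0,0.4,0,0,0],[0,0,0.3,0,0,0],[0,0,0,0,0,0],[0,0,0,0,0,0]]' ; python3 -m crank '[[0,0,0.2,0,0,0],[0,0,0,0,0,0]]'
```

```text
clock: 12.58
tcp_pos: [0.5978, 0.0013, 0.0873]
tcp_rot: [0.665, 0.744, -0.043, 0.042]
force: [0.3, -0.5, -3.9]
gripper_width: 0.0548
gripper_force: 44.5
clock: 12.82
tcp_pos: [0.5972, 0.001, 0.0846]
tcp_rot: [0.665, 0.744, -0.043, 0.042]
force: [-0.7, 0.5, -4.1]
gripper_width: 0.0545
gripper_force: 44.5
```

```bash
python3 -m crank '[[0,0,0.2,0,0,0],[0,0,0,0,0,0]]'; python3 -m crank '[[0,0,0.1,0,0,0],[0,0,0,0,0,0]]'
```

```text
clock: 13.08
tcp_pos: [0.5976, 0.0009, 0.0834]
tcp_rot: [0.665, 0.744, -0.043, 0.042]
force: [-2.0, 0.1, 1.2]
gripper_width: 0.0545
gripper_force: 45.0
clock: 13.32
tcp_pos: [0.5976, 0.0009, 0.0833]
tcp_rot: [0.665, 0.744, -0.043, 0.042]
force: [-3.8, 0.6, 6.1]
gripper_width: 0.055
gripper_force: 45.5
```

```bash
python3 -m crank '[[0,-0.1,-0.1,0,0,0],[0,0,0,0,0,0],[0,0,0,0,0,0],[0,0,0,0,0,0],[0,0,0,0,0,0],[0,0,0,0,0,0],[0,0,0,0,0,0]]' 6.8; python3 -m crank '[[0,0,-2,0,0,0],[0,0,-5,0,0,0],[-4,0,-5,0,0.122,0],[-6,0,-3,0,0,0],[-5,0,0,0,0,0],[-3,-1,0,0,0,0],[0,0,0,0,0,0],[0,0,0,0,0,0],[0,0,0,0,0,0]]' 8.5; python3 - <<'E'
from h import *
from fl import fit
o=get_obs();im=snap('wrist','w6');np.savez('pics/w6o.npz',p=o['tcp_pos'],r=o['tcp_rot'])
print(o['tcp_pos'],o['tcp_rot'])
cv2.imwrite('pics/w6b.png',cv2.resize(im['color'][:,:,::-1],(800,600),interpolation=cv2.INTER_CUBIC))
E
```

```text
clock: 14.2
tcp_pos: [0.5964, 0.0006, 0.0827]
tcp_rot: [0.665, 0.744, -0.043, 0.042]
force: [0.6, 0.3, -0.5]
gripper_width: 0.0677
gripper_force: 0.0
clock: 15.32
tcp_pos: [0.6061, -0.1573, 0.2331]
tcp_rot: [0.665, 0.747, -0.002, -0.004]
force: [0.4, 1.0, 0.7]
gripper_width: 0.0849
gripper_force: 0.0
[ 0.60606888 -0.15730855  0.23308238] [ 0.66523123  0.74662496 -0.0020137  -0.00381109]
```

View pics/w6b.png

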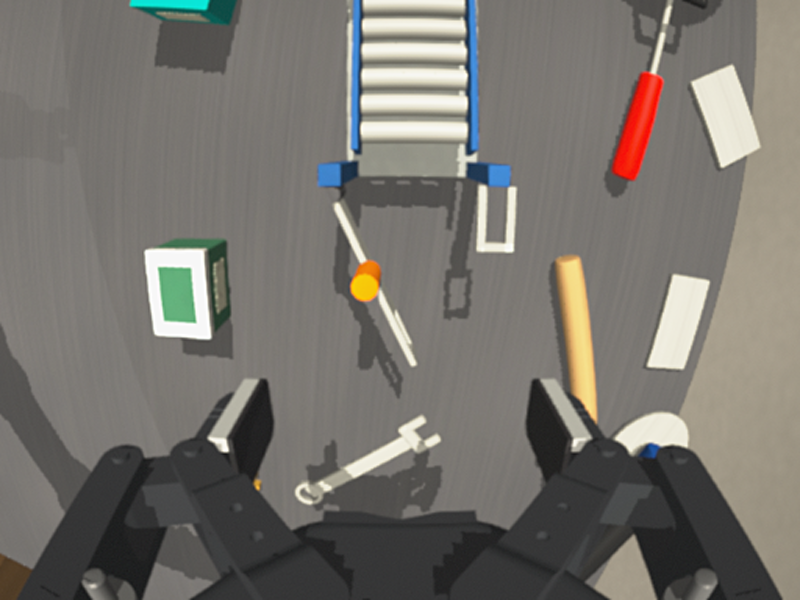

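The wrist view shows post tops at (331,176) and (500,175), and the staple loop with end bar outer edge at v≈251 and bars at u≈480 and 513. The knob top is at (364,287) and the hasp tip at (413,362). The rollers from the load point up are empty.

```bash
cat > loc.py <<'E'
from h import *
from fl import fit
C=lambda u,v:('w6',np.array([u,v])/1.5625-.2)
ob=[(C(331,176),(-.052,-.168,.122)),(C(500,175),(.052,-.168,.122)),(C(478,251),(.040,-.218,.109)),(C(515,251),(.064,-.218,.109)),(C(360,132),(-.037,-.14,.071)),(C(468,132),(.037,-.14,.071))]
rk,res=fit(ob,[.587,.077,.11]);print(rk,res)
c,s=np.cos(rk[2]),np.sin(rk[2]);Q=np.array([[c,-s],[s,c]])
H=rk[:2]+Q@[-.052,-.18];S=rk[:2]+Q@[.052,-.198];k=onz('w6',*C(364,287)[1],.15)[:2]
d=Q.T@(k-H);a=np.arctan2(-d[1],d[0]);print('hinge',H,'staple',S,'direct',onz('w6',*C(497,216)[1],.109),'knob',k,'a',a,np.hypot(*d))
for b in(a,1,.8,.6,.4,.2,0,-.05): print(round(b,2),(H+Q@(.055*np.array([np.cos(b),-np.sin(b)]))).round(4))
im=snap('scene','s7')['color'];h=cv2.cvtColor(im,cv2.COLOR_RGB2HSV)
W=lambda p:[*(rk[:2]+Q@p[:2]),p[2]]
for p in [(.028,.15,.094),(.028,.08,.102),(-.028,.08,.102),(.028,.075,.103),(.028,0,.11),(-.028,0,.11),(-.028,.075,.103)]: print(p,proj('s7',W(p)).round(1))
cv2.imwrite('pics/s7c.png',cv2.resize(im[190:300,240:350,::-1],None,fx=5,fy=5,interpolation=cv2.INTER_CUBIC))
E
python3 loc.py
```

```text
[0.58608289 0.07481542 0.12785154] [[-1.4, -0.0], [2.0, -0.1], [0.3, 0.2], [-0.2, 0.3], [0.4, 0.1], [-0.6, -0.4]]
hinge [ 0.55745794 -0.11034562] staple [ 0.66290417 -0.11493835] direct [ 0.66196117 -0.11198232  0.109     ] knob [ 0.58510116 -0.15622546] a 1.156382215197331 0.05356404311259611
1.16 [ 0.5858 -0.1575]
1 [ 0.5928 -0.1525]
0.8 [ 0.6005 -0.1446]
0.6 [ 0.6064 -0.1354]
0.4 [ 0.6104 -0.1251]
0.2 [ 0.6123 -0.1143]
0 [ 0.612  -0.1033]
-0.05 [ 0.6116 -0.1006]
(0.028, 0.15, 0.094) [305.4 259.7]
(0.028, 0.08, 0.102) [280.7 243.9]
(-0.028, 0.08, 0.102) [293.8 231.4]
(0.028, 0.075, 0.103) [279.  242.6]
(0.028, 0, 0.11) [254.5 227.4]
(-0.028, 0, 0.11) [268.1 216. ]
(-0.028, 0.075, 0.103) [292.2 230.3]
```

```bash
python3 -m crank '[[-2,-3,0,0,0,0.145],[0,0,0,0,0,0.145],[0,0,0,0,0,0.145],[0,0,0,0,0,0.145],[0,0,0,0,0,0]]' 0 20; python3 - <<'E'
from h import *
go(.572,-.186,.125,-.45)
im=cv2.imread('pics/s7.png');h=cv2.cvtColor(im,cv2.COLOR_BGR2HSV)
for v in range(214,250,3): print(v,''.join('W' if h[v,u,1]<60 and h[v,u,2]>170 else 'w' if h[v,u,1]<60 and h[v,u,2]>120 else 'B' if 100<h[v,u,0]<125 and h[v,u,1]>110 and h[v,u,2]>120 else 'b' if 100<h[v,u,0]<125 and h[v,u,1]>110 else 'R' if h[v,u,1]>110 and (h[v,u,0]<8 or h[v,u,0]>172) else '.' for u in range(240,312)))
E
```

```text
clock: 16.05
tcp_pos: [0.5782, -0.1821, 0.2334]
tcp_rot: [0.851, 0.525, -0.003, -0.003]
force: [0.1, -1.1, 0.1]
gripper_width: -0.0001
gripper_force: 0.0
clock 16.05 shift [-0.59 -0.29 10.84] turn [-0.008  0.003 -0.015] F [ 0.1 -1.1  0.1] w -0.0001
214 WWWWwbbbbBBB..........................................................WW
217 WWWWWWWWWwbbbBBBB.w.........wwww....wwww........................WWWWWWWW
220 WWWWWWWWWwwWWWwbbbBBB...wWWWWWWWWWWWww.wwwww....BB.............WWWWWWWW.
223 WWWWWWWWWWWWWWWwwwww.wWWWWWWWWWWWWWWWWWWww.w..B.WWWWWWWWWW......W....www
226 WWWWWWWWWWWWWWWWWWWWWWWWWWW.BBBBBBB.WWWWWW...WWWWWWWWWWWWWWWWW...wwwwwww
229 WWWWWWWWWWWWWWWWWWWWWWWWWBBBBBBBBBBBBBBB.WWWWWWWWWWWWWWWWWWWWWWWWWWwwwww
232 WWWWWWWWWWWWww.wwWWWWWWWWWWW.BBBBBBBB.WWWWWWWWWWWWWWWWWWWWWWWWWWWWWWWWWW
235 .wWWWWWWww..www..bb.wwWWWWWWWWW.B.WWWWWWWWWWWWWWWWWWWWWWWWWWWWWWWWWWWWWW
238 bBB.WWw.wwwwwww.bbb......wwww..WWWWWWWWWWWWWWWWWWWWWWWWWWWWWWWWWWWWWWWWW
241 bbbbbbBB.WWww..bbbb.wwww......wwwWWWWWWWWWWWWWWWWWWWWWWWWWWWWWWWWWWWWWWW
244 bbbbbbbbbbBBB...bb..wwwwwwwww..bbb.wWWWWWWWWWWWWWWWWWWWWWWWWWWWWWWWWWWWW
247 w..bbbbbbbbbbbBBBBBbb...wwwwww..bbbb..wwwWWWWWWWWWWWWWWWWWWWWWWWWWWWWWWW
```

Blue lid patch is at (272.5,229.5) against a predicted (273.5,229), so blue is in place. Next, the hasp.

```bash
python3 -m crank '[[-0.6,-0.3,3,0,0,0],[0,0,4,0,0,0],[0,0,2.5,0,0,0],[0,0,1.3,0,0,0],[0,0,0,0,0,0],[0,0,0,0,0,0]]'; python3 - <<'E'
from h import *
go(.6037,-.1204,.124,-.45)
E
```

```text
clock: 16.8
tcp_pos: [0.5728, -0.1873, 0.1268]
tcp_rot: [0.852, 0.524, -0.003, -0.001]
force: [-0.2, 0.1, -0.1]
gripper_width: 0.0002
gripper_force: 0.0
clock 16.8 shift [ 7.36 -0.25  0.26] turn [-0.005  0.003 -0.018] F [-0.2  0.1 -0.1] w 0.0002
```

```bash
python3 -m crank '[[0.8,0,0.2,0,0,0],[0.8,0.1,0,0,0,0],[0.8,0.3,0,0,0,0],[0.8,0.3,0,0,0,0],[0.8,0.1,0,0,0,0],[0.8,0,0,0,0,0],[0.8,-0.2,0,0,0,0],[0.8,-0.4,0,0,0,0],[0.7,-0.4,0,0,0,0]]'; python3 - <<'E'
from h import *
go(.6037,-.1204,.124,-.45)
o=get_obs();im=snap('wrist','w7');np.savez('pics/w7o.npz',p=o['tcp_pos'],r=o['tcp_rot'])
h=cv2.cvtColor(im['color'],cv2.COLOR_RGB2HSV);m=cv2.inRange(h,(5,170,120),(18,255,255));n,_,st,ce=cv2.connectedComponentsWithStats(m)
for s,c in zip(st[1:],ce[1:]):
    if s[4]>40: print(s,onz('w7',*c,.14).round(4))
E
```

```text
clock: 17.92
tcp_pos: [0.6011, -0.1214, 0.1226]
tcp_rot: [0.852, 0.524, -0.004, -0.003]
force: [-0.9, -1.8, 0.1]
gripper_width: 0.0
gripper_force: 0.5
clock 17.93 shift [ 0.2   0.18 -0.14] turn [-0.01   0.003 -0.018] F [-0.9 -1.8  0.1] w 0.0
[245 184  30  32 488] [ 0.6153 -0.0989  0.14  ]
```

```bash
python3 -m crank '[[0.3,-0.1,0,0,0,0],[0.2,-0.1,0,0,0,0],[0,0,0,0,0,0]]'; python3 -m crank '[[0.3,-0.1,0,0,0,0],[0,0,0,0,0,0]]';
```

```text
clock: 18.35
tcp_pos: [0.6016, -0.1183, 0.1228]
tcp_rot: [0.852, 0.523, -0.004, -0.003]
force: [-0.9, -1.3, -0.1]
gripper_width: -0.0002
gripper_force: 1.2
clock: 18.6
tcp_pos: [0.6019, -0.1171, 0.1235]
tcp_rot: [0.852, 0.523, -0.005, -0.001]
force: [-2.8, -5.0, 1.1]
gripper_width: -0.0002
gripper_force: 2.4
```

Force is rising, so it's at its stop. I'll push slightly more, retreat, lift and check the strap.

```bash
python3 -m crank '[[0.3,-0.1,0,0,0,0],[0,0,0,0,0,0]]';  python3 -m crank '[[-2,0,0,0,0,0],[-1,0,-3,0,0,0],[-3,0,-5,0,0,-0.145],[-3,0,-3,0,0,-0.145],[0,0,0,0,0,-0.145],[0,0,0,0,0,-0.145],[0,0,0,0,0,0],[0,0,0,0,0,0]]' 5; python3 - <<'E'
from h import *
o=get_obs();im=snap('wrist','w8');np.savez('pics/w8o.npz',p=o['tcp_pos'],r=o['tcp_rot']);print(o['tcp_pos'])
h=cv2.cvtColor(im['color'],cv2.COLOR_RGB2HSV)
def blobs(lo,hi,z,mn=40):
    n,_,st,ce=cv2.connectedComponentsWithStats(cv2.inRange(h,lo,hi))
    for s,c in zip(st[1:],ce[1:]):
        if s[4]>mn: print(s,c.round(1),onz('w8',*c,z).round(4))
blobs((5,170,120),(18,255,255),.14)
blobs((100,120,60),(125,255,255),.122)
# ascii of loop area
rk=[.586,.0748,.128];c,s=np.cos(.128),np.sin(.128)
W=lambda p:[rk[0]+c*p[0]-s*p[1],rk[1]+s*p[0]+c*p[1],p[2]]
for p in[(.052,-.198,.109),(.052,-.218,.109),(.072,-.18,.116),(-.052,-.18,.116)]: print(p,proj('w8',W(p)).round(1))
u0,v0=proj('w8',W((.052,-.18,.116))).astype(int)
g=h[:,:,2];
for v in range(v0-26,v0+34): print(v,' '.join(f'{h[v,u,2]//26}' if h[v,u,1]<100 else 'B' for u in range(u0-40,u0+26)).replace(' ',''))
print(u0-40)
E
```

```text
clock: 18.85
tcp_pos: [0.6019, -0.1167, 0.1237]
tcp_rot: [0.853, 0.522, -0.006, -0.0]
force: [-3.7, -7.4, 1.9]
gripper_width: 0.0001
gripper_force: 3.6
clock: 19.85
tcp_pos: [0.5677, -0.1927, 0.2333]
tcp_rot: [0.667, 0.745, -0.002, -0.004]
force: [-0.5, -0.2, -0.3]
gripper_width: 0.0499
gripper_force: 0.0
[ 0.56774285 -0.19273364  0.23333712]
[306  84  18  18  98] [310.4  93.4] [ 0.6051 -0.1061  0.14  ]
[264   0   5  71 290] [265.6  34.8] [ 0.5609 -0.0558  0.122 ]
[332   0  12  74 520] [338.7  36.2] [ 0.6286 -0.0461  0.122 ]
[248  72  14  15 198] [254.5  78.6] [ 0.5554 -0.0984  0.122 ]
[330  76  37  15 406] [350.2  83.7] [ 0.6451 -0.0899  0.122 ]
[ 417  266   48   51 1219] [442.1 291.3] [ 0.8361 -0.3198  0.122 ]
(0.052, -0.198, 0.109) [359.5 111.6]
(0.052, -0.218, 0.109) [358.8 131.3]
(0.072, -0.18, 0.116) [380.6  95.1]
(-0.052, -0.18, 0.116) [255.3  91.7]
67 5678888888743BBBBBBBBBB4444444444444444444444444444444444444444444
68 556888888874BBBBBBBBBBB4444444444444444444444444444444444444444444
69 556888888874BBBBBBBBBB54444444444444444444444444444444444444444444
70 556788888874BBBBBB
[... 3299 characters left out ...]
334444444444444479999644444444444699998544444444444444444
118 443333333334444444444444489999644444444444699998544444444444444444
119 443333333334444444444444589999644444444444699998544444444444444444
120 443333333334444444444444589998644444444444799997544444444444444444
121 443333333334444444444444589998644444444444799997544444444444444444
122 443333333334444444444444599998644444444444799997444444444444444444
123 433333333334444444444444599998644444444444799997444444444444444444
124 433333333334444444444444699998544444444444799996444444444444444444
125 433333333334444444444444699999655555555544799996444444444444444444
126 433333333344444444444444699999888888777766899996444444444444444444
322
```

The strap lies straight across the loop, so the hasp is shut. The loop opening is centred at (358.8,111.6). Now I'll view the pin from the same relative camera pose so the calibration bias cancels.

```bash
python3 - <<'E'
from h import *
print(onz('w8',358.8,111.6,.109), onz('scene0',355,368,0))
go(.4154,.29,.233,.111)
E
```

```text
[ 0.66213614 -0.115014    0.109     ] [0.67659445 0.43310896 0.        ]
clock 19.9 shift [49.66 -9.81  0.22] turn [-0.008 -0.002 -0.   ] F [-0.3  1.  -0.5] w 0.05
```

```bash
python3 -m crank '[[3,-0.6,0,0,0,0],[6,-1.2,0,0,0,0],[6,-1.2,0,0,0,0],[6,-1.2,0,0,0,0],[6,-1.2,0,0,0,0],[6,-1.2,0,0,0,0],[6,-1.2,0,0,0,0],[6,-1.2,0,0,0,0],[4.6,-0.8,0,0,0,0],[0,0,0,0,0,0]]'; python3 -m crank '[[0,0,0,0,0,0],[0,0,0,0,0,0]]'; python3 - <<'E'
from h import *
o=get_obs();im=snap('wrist','w9');np.savez('pics/w9o.npz',p=o['tcp_pos'],r=o['tcp_rot']);print(o['tcp_pos'],o['tcp_rot'])
h=cv2.cvtColor(im['color'],cv2.COLOR_RGB2HSV)
n,_,st,ce=cv2.connectedComponentsWithStats(cv2.inRange(h,(22,130,80),(36,255,255)))
for s,c in zip(st[1:],ce[1:]):
    if s[4]>60: print(s,c.round(1),onz('w9',*c,.095).round(4)); b=s
for z in(.106,.074,.068,.066): print(z,proj('w9',[.5104,.3685,z]).round(1))
for v in range(b[1]-6,b[1]+b[3]+14): print(v,''.join(('Y' if h[v,u,2]>200 else 'y') if 22<=h[v,u,0]<=36 and h[v,u,1]>130 else 'w' if h[v,u,1]<70 and h[v,u,2]>140 else '.' for u in range(b[0]-20,b[0]+b[2]+8)))
print(b[0]-20)
E
```

```text
clock: 21.15
tcp_pos: [0.4118, 0.2942, 0.2351]
tcp_rot: [0.663, 0.749, -0.002, -0.005]
force: [-0.4, -0.5, -0.2]
gripper_width: 0.0498
gripper_force: 0.0
clock: 21.4
tcp_pos: [0.4159, 0.2871, 0.235]
tcp_rot: [0.668, 0.744, -0.003, -0.003]
force: [-0.2, 0.2, -0.1]
gripper_width: 0.0496
gripper_force: 0.0
[0.41594739 0.28706969 0.23495584] [ 0.66790344  0.74423641 -0.00285077 -0.00300626]
[340  97  26  20 403] [353.  106.3] [0.5086 0.3689 0.095 ]
[333 211  68  16 760] [365.5 218.3] [0.5485 0.2456 0.095 ]
0.106 [357.9 107.4]
0.074 [348.7 106.1]
0.068 [347.2 105.9]
0.066 [346.7 105.9]
205 ..........wwwwwwwwwwwwwwwwwwwwwwwwwwwwwwwwwwwwwwwwwwwwwwwwwwwwwwwwwwwwwwwwww....................
206 ........wwwwwwwwwwwwwwwwwwwwwwwwwwwwwwwwwwwwwwwwwwwwwwwwwwwwwwwwwwwwwwwwwwwww...................
207 ........wwwwwwwwwwwwwwwwwwwwwwwwwwwwwwwwwwwwwwwwwwwwwwwwwwwwwwwwwwwwwwwwwwwww...................
208 ........wwwwwwwwwwwwwwwwwwwwwwwwwwwwwwwwwwwwwwwwwwwwwwwwwwwwwwwwwwwwwwwwwwwww...................
209 ........wwwwwwwwwwwwwwwwwwwwwwwwwwwwwwwwwwwwwwwwwwwwwwwwwwwwwwwwwwwwwwwwwwwww...................
210 ...
[... 2427 characters left out ...]
wwwwwwwww..........www....................................................wwwwwwwwwwwwwwww
235 wwwwwwwwwwwwwww..........wwwww............................wwwwwwwwwwwwwwwwwwwwwwwwwwwwwwwwwwwwww
236 wwwwwwwwwwwwwww..........wwwww..........wwwwwwwwwwwwwwwwwwwwwwwwwwwwwwwwwwwwwwwwwwwwwwwwwwwwwwww
237 wwwwwwwwwwwwwww..........wwwwww.....wwwwwwwwwwwwwwwwwwwwwwwwwwwwwwwwwwwwwwwwwwwwwwwwwwwwwwwwwwww
238 wwwwwwwwwwwwwww..........wwwwww....wwwwwwwwwwwwwwwwwwwwwwwwwwwwwwwwwwwwwwwwwwwwwwwwwwwwwwwwwwwww
239 wwwwwwwwwwwwwww..........wwwwww....wwwwwwwwwwwwwwwwwwwwwwwwwwwwwwwwwwwwwwwwwwwwwwwwwwwwwwwwwwwww
240 wwwwwwwwwwwwwww..........wwwww.....wwwwwwwwwwwwwwwwwwwwwwwwwwwwwwwwwwwwwwwwwwwwwwwwwwwwwwwwwwwww
313
```

```bash
python3 - <<'E'
from h import *
p=onz('w9',356,106.7,.106);print(p.round(4)); go(p[0],p[1],.078,.111)
E
```

```text
[0.5083 0.3688 0.106 ]
clock 21.45 shift [ 7.11 10.2  15.63] turn [-0.008 -0.001 -0.003] F [-0.1 -1.3  0.4] w 0.0499
```

```bash
python3 -m crank '[[2.1,3,0,0,0,0],[2.5,3.6,2,0,0,0],[2.5,3.6,3,0,0,0],[0,0,3.5,0,0,0],[0,0,2.5,0,0,0],[0,0,0,0,0,0],[0,0,0,0,0,0]]'; python3 - <<'E'
from h import *
go(.5083,.3688,.078,.111)
E
```

```text
clock: 22.32
tcp_pos: [0.5086, 0.3707, 0.1257]
tcp_rot: [0.667, 0.745, -0.002, -0.003]
force: [0.7, 1.1, 0.2]
gripper_width: 0.05
gripper_force: 0.0
clock 22.32 shift [-0.2  -0.02  4.77] turn [-0.006 -0.003 -0.001] F [0.7 1.1 0.2] w 0.05
```

```bash
python3 -m crank '[[-0.2,0,2.5,0,0,0],[0,0,1.5,0,0,0],[0,0,0.7,0,0,0],[0,0,0,0,0,0],[0,0,0,0,0,0]]'; python3 -m crank '[[0,0,0,0,0,0],[0,0,0,0,0,0],[0,0,0,0,0,0],[0,0,0,0,0,0]]' 1.2 40
```

```text
clock: 22.95
tcp_pos: [0.5078, 0.3695, 0.0782]
tcp_rot: [0.666, 0.746, -0.002, -0.003]
force: [-0.4, 0.8, -0.4]
gripper_width: 0.05
gripper_force: 0.0
clock: 23.45
tcp_pos: [0.5078, 0.3693, 0.078]
tcp_rot: [0.667, 0.745, -0.002, -0.003]
force: [0.5, 0.0, 3.2]
gripper_width: 0.0164
gripper_force: 39.0
```

```bash
python3 -m crank '[[0,0,-1,0,0,0],[0,0,-2,0,0,0],[0,0,-4,0,0,0],[0,0,-5,0,0,0],[0,0,-4,0,0,0],[0,0,0,0,0,0],[0,0,0,0,0,0],[0,0,0,0,0,0]]'; python3 - <<'E'
from h import *
im=snap('wrist','w10');o=get_obs();np.savez('pics/w10o.npz',p=o['tcp_pos'],r=o['tcp_rot']);h=cv2.cvtColor(im['color'],cv2.COLOR_RGB2HSV)
M=R.from_quat(o['tcp_rot']).as_matrix()
n,_,st,ce=cv2.connectedComponentsWithStats(cv2.inRange(h,(22,130,60),(36,255,255)))
for s,c in zip(st[1:],ce[1:]):
    if s[4]>60: print(s,c.round(1))
for zz in(-.028,-.012,.004,.016,.06):
  for x in(-.01,0,.01): print(zz,x,proj('w10',o['tcp_pos']+M@[x,0,zz]).round(1))
go(.6621,-.115,.22,.111)
E
```

```text
clock: 24.45
tcp_pos: [0.5077, 0.368, 0.2351]
tcp_rot: [0.666, 0.746, -0.005, -0.004]
force: [0.1, -0.4, -0.7]
gripper_width: 0.0167
gripper_force: 39.1
[ 239  212   35   53 1533] [255.9 238.9]
[309 268  15   6  69] [316.  270.8]
-0.028 -0.01 [255.8 265.8]
-0.028 0 [255.8 249.9]
-0.028 0.01 [255.8 233.1]
-0.012 -0.01 [255.7 251.3]
-0.012 0 [255.7 236.3]
-0.012 0.01 [255.7 220.5]
0.004 -0.01 [255.7 239. ]
0.004 0 [255.7 224.8]
0.004 0.01 [255.7 210. ]
0.016 -0.01 [255.7 230.8]
0.016 0 [255.7 217.3]
0.016 0.01 [255.7 203.2]
0.06 -0.01 [255.7 207.3]
0.06 0 [255.7 195.6]
0.06 0.01 [255.7 183.7]
clock 24.5 shift [-49.72   9.96   1.43] turn [-0.012  0.001  0.001] F [-0.3 -0.2 -1.4] w 0.0165
```

```bash
python3 -m crank '[[-3,0.6,0,0,0,0],[-6,1.2,0,0,0,0],[-6,1.2,0,0,0,0],[-6,1.2,0,0,0,0],[-6,1.2,0,0,0,0],[-6,1.2,0,0,0,0],[-6,1.2,0,0,0,0],[-6,1.2,0,0,0,0],[-4.7,1,0,0,0,0],[0,0,0,0,0,0]]'; python3 -m crank '[[0,0,0,0,0,0],[0,0,0,0,0,0]]'; python3 - <<'E'
from h import *
go(.6617,-.115,.19,.111)
E
```

```text
clock: 25.75
tcp_pos: [0.6625, -0.1218, 0.2331]
tcp_rot: [0.67, 0.742, -0.006, -0.003]
force: [-0.7, -0.3, -1.4]
gripper_width: 0.0167
gripper_force: 39.2
clock: 26.0
tcp_pos: [0.6633, -0.1113, 0.2354]
tcp_rot: [0.665, 0.747, -0.002, -0.004]
force: [0.2, -0.3, -0.1]
gripper_width: 0.0165
gripper_force: 39.2
clock 26.0 shift [-0.36 -0.16  4.54] turn [-0.009 -0.003  0.004] F [ 0.2 -0.3 -0.1] w 0.0165
```

```bash
python3 -m crank '[[-0.3,-0.2,1.5,-0.009,-0.003,0.004],[0,0,2,0,0,0],[0,0,1,0,0,0],[0,0,0,0,0,0],[0,0,0,0,0,0]]'; python3 - <<'E'
from h import *
go(.6617,-.115,.125,.111)
E
```

```text
clock: 26.62
tcp_pos: [0.6623, -0.1168, 0.1917]
tcp_rot: [0.668, 0.744, 0.0, 0.001]
force: [-0.1, -0.1, -0.3]
gripper_width: 0.017
gripper_force: 39.2
clock 26.62 shift [ 0.2  -0.05  6.66] turn [ 0.002  0.002 -0.003] F [-0.1 -0.1 -0.3] w 0.017
```

```bash
python3 -m crank '[[0.2,0,0.7,0,0,0],[0,0,0.7,0,0,0],[0,0,0.7,0,0,0],[0,0,0.7,0,0,0],[0,0,0,0,0,0]]'
```

```text
clock: 27.25
tcp_pos: [0.6608, -0.1153, 0.1616]
tcp_rot: [0.668, 0.744, -0.001, -0.0]
force: [1.1, 0.1, -0.6]
gripper_width: 0.0169
gripper_force: 39.2
```

```bash
python3 - <<'E'
from h import *
go(.6617,-.115,.125,.111)
E
```

```text
clock 27.25 shift [0.02 0.1  3.66] turn [-0.001  0.001 -0.003] F [ 1.1  0.1 -0.6] w 0.0169
```

```bash
python3 -m crank '[[0,0.1,0.8,0,0,0],[0,0,0.9,0,0,0],[0,0,0.9,0,0,0],[0,0,0.5,0,0,0],[0,0,0,0,0,0]]'; python3 -m crank '[[0,0,0.4,0,0,0],[0,0,0.2,0,0,0],[0,0,0,0,0,0]]'
```

```text
clock: 27.88
tcp_pos: [0.6622, -0.1151, 0.1309]
tcp_rot: [0.668, 0.744, -0.001, 0.0]
force: [0.2, -0.4, -1.6]
gripper_width: 0.0172
gripper_force: 39.2
clock: 28.25
tcp_pos: [0.6625, -0.1151, 0.1256]
tcp_rot: [0.668, 0.744, -0.0, 0.001]
force: [-0.2, 0.5, -0.6]
gripper_width: 0.0166
gripper_force: 39.2
```

```bash
python3 -m crank '[[0,0,0.2,0,0,0],[0,0,0,0,0,0]]'; python3 -m crank '[[0,0,0.2,0,0,0],[0,0,0,0,0,0]]'
```

```text
clock: 28.5
tcp_pos: [0.6631, -0.1153, 0.125]
tcp_rot: [0.668, 0.744, 0.0, 0.002]
force: [-2.4, 0.2, 4.9]
gripper_width: 0.0168
gripper_force: 39.8
clock: 28.75
tcp_pos: [0.6638, -0.1155, 0.1247]
tcp_rot: [0.668, 0.744, 0.001, 0.003]
force: [-2.2, -0.3, 9.1]
gripper_width: 0.0163
gripper_force: 40.6
```

```bash
python3 -m crank '[[0,0,-0.2,0,0,0],[0,0,0,0,0,0],[0,0,0,0,0,0],[0,0,0,0,0,0]]' 4; python3 -m crank '[[0,0,-2,0,0,0],[0,0,-4,0,0,0],[-2,-3,-5,0,0,0],[-6,-6,0,0,0,0],[0,0,0,0,0,0],[0,0,0,0,0,0],[0,0,0,0,0,0]]'; python3 - <<'E'
from h import *
im=snap('wrist','w11');o=get_obs();np.savez('pics/w11o.npz',p=o['tcp_pos'],r=o['tcp_rot']);h=cv2.cvtColor(im['color'],cv2.COLOR_RGB2HSV)
def blobs(f,h,lo,hi,z,mn=60):
    n,_,st,ce=cv2.connectedComponentsWithStats(cv2.inRange(h,lo,hi))
    for s,c in zip(st[1:],ce[1:]):
        if s[4]>mn: print(f,s,c.round(1),onz(f,*c,z).round(4))
blobs('w11',h,(22,130,60),(36,255,255),.140);blobs('w11',h,(5,170,120),(18,255,255),.14)
for f in('scene','side'):
    im=snap(f,f+'9');h=cv2.cvtColor(im['color'],cv2.COLOR_RGB2HSV);blobs(f+'9',h,(22,130,100),(36,255,255),.137,20)
    print(proj(f+'9',[.6621,-.115,.137]))
im=cv2.imread('pics/scene9.png');h=cv2.cvtColor(im,cv2.COLOR_BGR2HSV)
n,_,st,ce=cv2.connectedComponentsWithStats(cv2.inRange(h[220:240,255:290],(100,110,121),(124,255,255)));print(st[1:].tolist(),ce[1:].round(1).tolist())
E
```

```text
clock: 29.25
tcp_pos: [0.6622, -0.1151, 0.1231]
tcp_rot: [0.668, 0.744, -0.001, 0.0]
force: [0.0, 1.0, -0.4]
gripper_width: 0.04
gripper_force: 0.0
clock: 30.12
tcp_pos: [0.5962, -0.1849, 0.2331]
tcp_rot: [0.667, 0.745, 0.0, 0.0]
force: [0.5, -0.8, -0.9]
gripper_width: 0.0399
gripper_force: 0.0
w11 [276  87  18  18 225] [284.4  95.4] [ 0.6121 -0.1033  0.14  ]
w11 [326 107  29  24 537] [340.8 117.7] [ 0.6646 -0.1156  0.14  ]
scene9 [389   0  18  34 408] [397.   16.4] [-1.8119 -0.8742  0.137 ]
scene9 [451   9  25  38 532] [462.6  27.5] [-1.8028 -0.3809  0.137 ]
scene9 [187 188   8  13  71] [190.8 194.8] [ 0.6665 -0.1104  0.137 ]
scene9 [303 253  20  22  75] [312.6 263.5] [0.6262 0.2687 0.137 ]
[191.07387056 193.42668819]
side9 [151 125  10   6  27] [155.1 127.3] [0.1951 0.4785 0.137 ]
side9 [310 190   6  10  45] [312.2 194.6] [ 0.6656 -0.1153  0.137 ]
[311.16896905 194.75977342]
[[3, 0, 5, 3, 7], [28, 0, 7, 7, 10], [10, 4, 15, 13, 95]] [[5.1, 0.7], [30.7, 3.0], [17.0, 9.4]]
```

```bash
python3 -c "
from station import hand_in; print(hand_in())"
```

```text
the job is handed in; nothing more can be done
None
```

The job is handed in, but no verdict came back: the red and blue tins are on the rack at the stop, the hasp is shut over its staple and the pin is seated in the loop; my final camera checks agreed, and it took about 30 s of the 72 s allowed.

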